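Set out the smear place around the slide warmer

ROBOT

A 7-joint arm with a two-finger parallel gripper is mounted at the origin on the work surface. World frame = base frame: x ahead of the robot, y to its left, z up, the work surface at z = 0. Lengths are in m, angles in rad, forces in N, time in s.
With the tool pointing down it reaches from about 0.35 to 0.9 m from the base axis. Payload 7.2 kg.
Tool frame: the origin (TCP) lies midway between the tips of the shut fingers; the grasp point (between the pads) lies 19 mm behind it (grip_depth is the distance from the TCP to the grasp point, in m); z points along the fingers, y is the line along which they close (so a half turn about z gives the same grasp; the last joint's range is limited). The gripper opens to 88 mm and grips with 3 to 60 N. Pads are 20 mm wide; open, the fingers measure 115 mm over their backs; the gripper's body (75 mm by 178 mm) begins 61 mm behind the grasp point.
Start: joints at [-1.303, 0.411, -0.013, 1.596, 0.006, 1.134, -0.082], TCP at [0.206, 0.59, 0.223] pointing down, gripper open.
Joint ranges: [-2.95, 2.95], [-0.29, 1.99], [-1.47, 1.44], [0.14, 2.54], [-1.03, 4.17], [0.13, 1.85], [-2.86, 2.86]. Speed limits (rad/s): [2.39, 2.39, 3.01, 3.01, 3.14, 3.14, 3.14].

INTERFACE

Orientations are given as [roll, pitch, yaw] about the fixed x, y, z axes, in that order (R = Rz(yaw) Ry(pitch) Rx(roll)).
In Python, from cell import observe, read_camera, camera_info, sign_off, grip_depth gives the robot as it stands.
- The arm moves only by the shell command python3 -m jog 'ROWS' [FORCE]. ROWS is JSON, a list of rows, each a list of 3 entries, a list of its own where there are three numbers: the shift along the tool's x, y, z in mm, then the turn about the tool's z in degrees, then the opening, from 0 (shut) to 1 (fully open). A call has 1 to 5 rows; each row is the pose to reach, as a shift and turn from the pose commanded when the call began, along the tool's axes at that moment; what a row does not reach only later rows make up. A row lasts 1/8 s, in which the tool goes at most 62.5 mm and 10.7 degrees, less where a joint would pass 70% of its speed; a pose out of reach is approached as far as the arm can. A call with a gripper value outside its range is refused whole. The fingers move at their own pace and stop on an object; FORCE is the grip in N (left out, the last holds). Time passes only in rows, so rows that repeat a pose let the fingers close. It gives the time, the measured TCP pose, the force, the opening and the grip force at its end, in the units of the state.
- observe(): the state, without advancing time (a new reading comes with each control period).
- read_camera(name): name is "scene" or "top"; returns (picture, depth): 384x512x3 uint8, blue, green, red; 384x512 float32, m along the optical axis (not along the pixel's ray), 0 where there is no reading.
- camera_info(name): a dict with "fx", "fy", "cx", "cy" (pixels), "distortion" ([k1, k2, p1, p2, k3] as OpenCV has them; the pictures are not rectified), "extrinsics" (4x4, takes a point from world to camera coordinates). Camera axes: x right, y down, z forward; pixel columns grow to the right and rows downward; lengths in m; the calibration is good to about 2 mm. A picture is of the moment at which its call begins. camera_info takes no time and is no camera call.
- sign_off(): hands the job in; it is judged then, once.
The state is a dict: "t": time; "joint_pos": joint angles; "qvel": joint speeds; "tau": joint torques, N m; "tool_pos": TCP position; "orientation": TCP orientation; "wrist_force": force on the tool from outside, world axes, zero at the start; "wrist_torque": the same for the moment, N m; "gripper_width": finger opening in m; "finger_force": force on a finger pad.
Only numpy, scipy, OpenCV 4.12 (cv2) and the standard library are available. Lean on these libraries where they do the work, as an engineer would, in place of code of your own. Each camera call takes 0.05 s, during which the arm holds its last target. There are 200 camera calls.

TASK

Set out the smear-making place around the slide warmer, keeping everything upright: stand the slide rack on the middle of the warmer, its long side along the warmer's long side, and the amber fixative bottle in front of the warmer (on your side), opposite its middle. Stand the glass jar to the left of the warmer, and lift the centrifuge bucket straight up off its stand without letting it swing and stand it on the table to the left of the jar, so that warmer, jar and bucket make one straight row squared to the warmer and the jar is between. Leave gaps of about 3 cm between neighbours' walls (for the bucket, its round wall, not the pins), and leave the dish, the little white box and the blue cup where they are.

Things in the scene. Friction and masses are not known exactly. Their poses are not given: they have to be found in the camera images.
- slide_rack: Grey plastic slide rack: block 84 mm long (x), 34 mm wide (y), 30 mm high, with end cheeks rising to 45 mm and a row of thin glass slides standing between them. Origin: centre of underside. 110-230 g. Starts with its long side within 25 degrees of straight away from the robot; grip across the 34 mm, below 30 mm height.
- fixative: Small round bottle of amber glass with a plain paper band and a narrow black cap, 95 mm tall. Body diameter 44 mm up to 60 mm height, then a shoulder; cap diameter 25 mm from 72 to 95 mm. Origin: centre of its underside, z up. 100 to 210 g.
- jar: Short wide round clear-glass jar with a flat steel lid, 60 mm tall, diameter 56 mm (lid 55 mm, from 44 mm up). Origin: centre of its underside, z up. 100 to 200 g.
- bucket: Steel centrifuge bucket: upright cylinder, diameter 48, 85 mm tall (91 with white tube caps), flat bottom, 240-490 g. Two 8 mm pins along its y, 62 mm above its underside, 72 mm over their ends. Origin: centre of underside, z up. Starts hanging by the pins in the stand's notches, underside 25 mm above the table, free to swing about y; grip at pin height, square to the pins, lift straight up.
- stand: Grey fixed bucket stand: base 80 (x) by 90 mm (y), 10 mm thick; two posts 30 by 8 mm at y = +31 and -31 mm, 93 mm high, each with an open notch 11 mm wide, 10 mm deep in its top for a bucket pin. Origin: centre of underside; y runs along the pins, within 25 degrees of the robot's left-right.
- warmer: Slide warmer: flat fixed plate 130 mm long (its y, +y to the robot's left) by 90 mm (its x, away from the robot), white with aluminium top 25 mm above the table; a flush black control strip runs along its front, the long edge nearest the robot. Turned by up to 12 degrees from run to run. Origin: centre of underside.
- dish: Bystander: closed flat glass dish, diameter 94 mm, 16 mm high. Origin: centre of its underside. Leave it where it is.
- slip_box: Bystander: tiny white box 26 x 26 x 14 mm, right of the warmer. Origin: centre of its underside. Leave it where it is.
- beaker: Bystander: empty blue plastic cup without a handle, diameter 60 mm, 70 mm high, far left. Origin: centre of its underside. Leave it where it is.

How it is judged:
At the end, for the whole second after the job is handed in: Rack on the warmer, centred to 15 mm, parallel to 0.2 rad; bottle in front and jar left of the warmer, 15 mm off line at most, gaps 15-45 mm; bucket on the table left of the jar, within 20 mm of the line, wall gap 15-45 mm; all upright to 0.1 rad, at rest; bystanders within 30 mm of their start (x of slide_rack in the frame of warmer between -0.015 and 0.015 m and y of slide_rack in the frame of warmer between -0.015 and 0.015 m and z of slide_rack in the frame of warmer between 0.021 and 0.029 m and angle between the x axis of slide_rack and the y axis of warmer, either way round below 0.2 rad and y of fixative in the frame of warmer between -0.015 and 0.015 m and x of fixative in the frame of warmer between -0.112 and -0.082 m and x of jar in the frame of warmer between -0.015 and 0.015 m and y of jar in the frame of warmer between 0.108 and 0.138 m and x of bucket in the frame of warmer between -0.02 and 0.02 m and y of bucket in the frame of warmer above 0.16 m and horizontal distance between bucket and jar between 0.067 and 0.097 m and angle between each of slide_rack, fixative, jar, bucket's own z axis and vertical below 0.1 rad and linear speed of each of slide_rack, fixative, jar, bucket below 0.02 m/s and height (world z) of each of fixative, jar, bucket below 0.005 m and distance of each of dish, slip_box, beaker from where it was at the start of the episode below 0.03 m); the robot touches nothing.
It fails at once if the bucket swings or tips by more than 0.4 rad (angle between bucket's own z axis and vertical above 0.4 rad).
It fails at once if the bottle, the jar or the slide rack tips by more than 0.5 rad (angle between any of fixative, jar, slide_rack's own z axis and vertical above 0.5 rad).
It fails at once if a bystander (dish, little box, cup) is moved by more than 30 mm (distance of any of dish, slip_box, beaker from where it was at the start of the episode above 0.03 m).
It also fails if it takes over 141 s, if anything falls off the work surface, if the arm or the gripper's body presses on something with over 40 N, if the wrist force passes 120 N, or if a joint passes its speed limit or range.

## Working session

There is one attempt and no reset: what is moved stays moved. The work goes in short steps, Python scripts to look and compute and a shell command to move; the robot and the scene stay as the last step left them, time stands still between calls to the robot, and variables do not carry over. Pictures are saved under pics/ and viewed, at most 14 in all, crops included, and the job is handed in when it is done.

```bash
ls; mkdir -p pics
cat > h.py <<'E'
import numpy as np, cv2
from cell import *
def pix(name,uvs,z):
    """world points on plane z for pixels"""
    c=camera_info(name);K=np.array([[c['fx'],0,c['cx']],[0,c['fy'],c['cy']],[0,0,1]])
    E=np.array(c['extrinsics']);R,t=E[:3,:3],E[:3,3];o=-R.T@t
    n=cv2.undistortPoints(np.array(uvs,float).reshape(-1,1,2),K,np.array(c['distortion'],float)).reshape(-1,2)
    d=np.c_[n,np.ones(len(n))]@R
    return o+d*((z-o[2])/d[:,2])[:,None]
def cloud(name,D):
    c=camera_info(name);K=np.array([[c['fx'],0,c['cx']],[0,c['fy'],c['cy']],[0,0,1]])
    E=np.array(c['extrinsics']);R,t=E[:3,:3],E[:3,3]
    v,u=np.mgrid[:384,:512]
    n=cv2.undistortPoints(np.c_[u.ravel(),v.ravel()].astype(float).reshape(-1,1,2),K,np.array(c['distortion'],float)).reshape(-1,2)
    P=np.c_[n,np.ones(len(n))]*D.reshape(-1,1)
    return ((P-t)@R).reshape(384,512,3)
E
python3 - <<'E'
from h import *
for n in ("top","scene"):
    p,d=read_camera(n);cv2.imwrite(f"pics/{n}0.png",cv2.resize(p,(800,600),interpolation=cv2.INTER_CUBIC));np.savez(f"{n}0.npz",p=p,d=d)
    print(np.linalg.inv(np.array(camera_info(n)['extrinsics'])).round(3))
s=observe();print({k:np.round(v,3).tolist() for k,v in s.items()},grip_depth)
E
```

```text
pics
[[ 3.000e-02 -9.990e-01  3.500e-02  4.430e-01]
 [-1.000e+00 -3.000e-02  0.000e+00  6.900e-02]
 [ 1.000e-03 -3.500e-02 -9.990e-01  1.174e+00]
 [ 0.000e+00  0.000e+00  0.000e+00  1.000e+00]]
[[-0.174  0.71  -0.682  1.183]
 [ 0.985  0.12  -0.127  0.212]
 [-0.009 -0.694 -0.72   0.8  ]
 [ 0.     0.     0.     1.   ]]
{'t': 0.1, 'joint_pos': [-1.303, 0.412, -0.013, 1.597, 0.006, 1.134, -0.082], 'qvel': [0.001, -0.001, 0.0, -0.001, 0.001, -0.002, -0.0], 'tau': [0.003, -58.909, 0.643, -29.171, -0.054, 0.015, 0.0], 'tool_pos': [0.206, 0.59, 0.222], 'orientation': [-3.14, 0.0, 2.806], 'wrist_force': [0.291, 0.544, -0.772], 'wrist_torque': [-0.01, -0.026, -0.028], 'finger_force': 0.0, 'gripper_width': 0.088} 0.0187
```

View pics/top0.png

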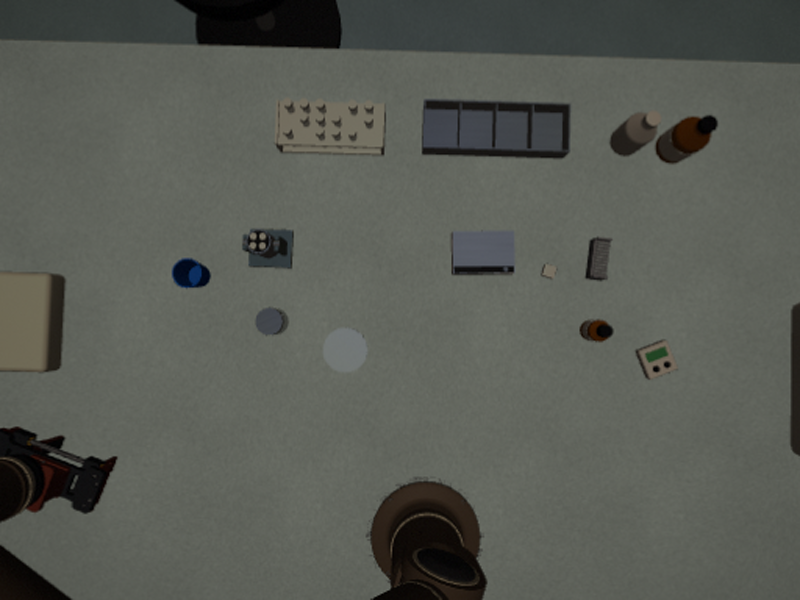

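View pics/scene0.png

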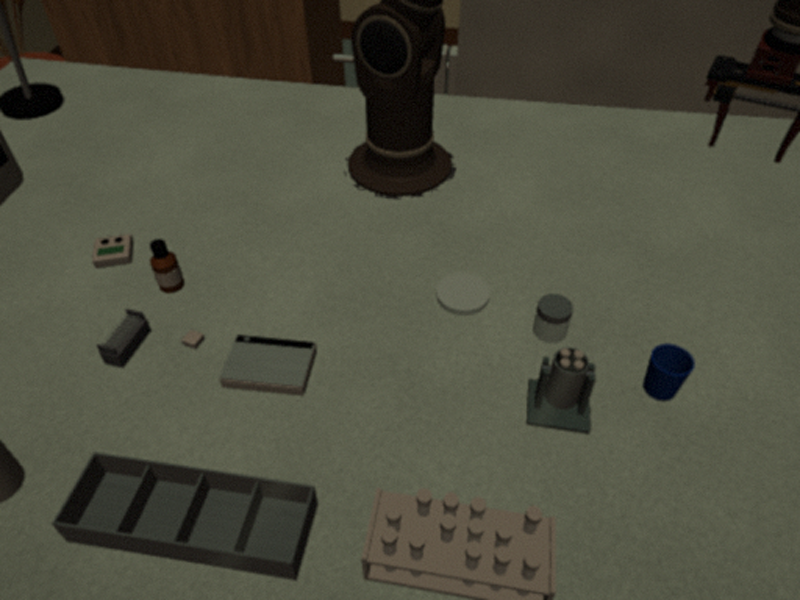

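The top view, scaled to 800x600, shows the warmer at (483,253), rack (599,258), bottle (597,330), jar (270,321), bucket on its stand (259,243), dish (345,350), white box (549,271) and cup (190,273). Next I'll measure with the depth data and check it on enlarged crops.

Run:
```python
from h import *
z=np.load("top0.npz");p,d=z['p'],z['d']
W=cloud("top",d)
b=np.clip(p.astype(float)*1.8,0,255).astype(np.uint8)
a=cv2.resize(b[140:240,280:400],None,fx=6.6,fy=6,interpolation=cv2.INTER_CUBIC)
cv2.imwrite("pics/a.png",cv2.resize(b[140:230,280:400],(800,600),interpolation=cv2.INTER_CUBIC))
cv2.imwrite("pics/b.png",cv2.resize(b[135:240,100:240],(800,600),interpolation=cv2.INTER_CUBIC))
t=np.median(W[240:300,280:380,2]);print("table",t)
m=((W[...,2]>0.007)&(d>0)).astype(np.uint8);m[:135]=0;m[245:]=0
n,l,st,c=cv2.connectedComponentsWithStats(m)
for i in range(1,n):
    if st[i,4]<20: continue
    q=W[l==i];zt=np.percentile(q[:,2],95);q2=q[q[:,2]>zt-0.004]
    r=cv2.minAreaRect((q2[:,:2]*1000).astype(np.float32))
    print(i,st[i],"ztop",round(zt,4),"mean",q2.mean(0).round(4),"rect",np.round(r[0],1),np.round(r[1],1),round(r[2],1))
```

```text
table -0.00024419219157357293
10 [155 146  33  25 686] ztop 0.1154 mean [0.5896 0.3421 0.1147] rect [590.1 342.4] [39.1 41.9] 1.9
12 [ 289  147   41   29 1118] ztop 0.0284 mean [ 0.5892 -0.1012  0.0264] rect [ 593.1 -102.5] [ 87.7 126.8] 1.9
19 [375 151  17  28 344] ztop 0.0443 mean [ 0.5864 -0.3411  0.0431] rect [ 586.  -341.1] [29.2 82.3] 84.5
26 [110 165  24  19 297] ztop 0.0716 mean [0.5289 0.4933 0.0705] rect [528.1 493.1] [57.7 57.3] 47.6
29 [347 169   9   9  65] ztop 0.0176 mean [ 0.5576 -0.2415  0.0153] rect [ 558.1 -241.4] [25.4 22.8] 77.7
33 [   0  174   41   64 2514] ztop 0.0635 mean [0.4225 0.8202 0.0615] rect [422.3 819.1] [193.6  97.1] 1.4
40 [506 194   6  51 291] ztop 0.0397 mean [ 0.416  -0.747   0.0388] rect [ 419.5 -746.8] [149.1   4.8] 0.2
41 [163 197  21  17 298] ztop 0.0633 mean [0.4378 0.3289 0.0612] rect [436.9 328.9] [51.1 50.6] 46.4
46 [371 204  22  15 236] ztop 0.0964 mean [ 0.4368 -0.3328  0.0951] rect [ 436.7 -333.3] [21.2 24.6] 1.6
47 [206 209  30  29 659] ztop 0.02 mean [0.3817 0.1774 0.0178] rect [383.1 178.7] [90.4 87.5] 1.6
51 [407 217  27  26 441] ztop 0.0257 mean [ 0.381  -0.4683  0.0236] rect [ 380.9 -467.7] [63.6 62.6] 23.7
```

View crops.

View pics/a.png

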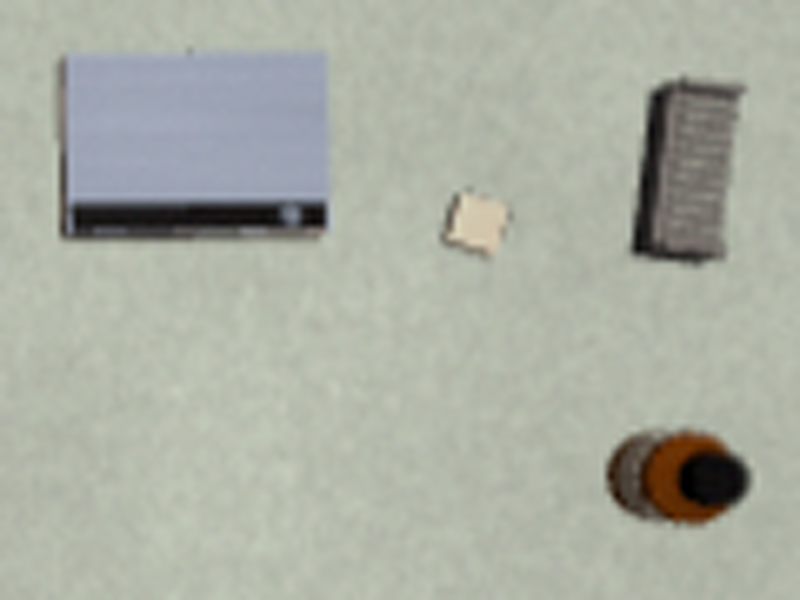

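View pics/b.png

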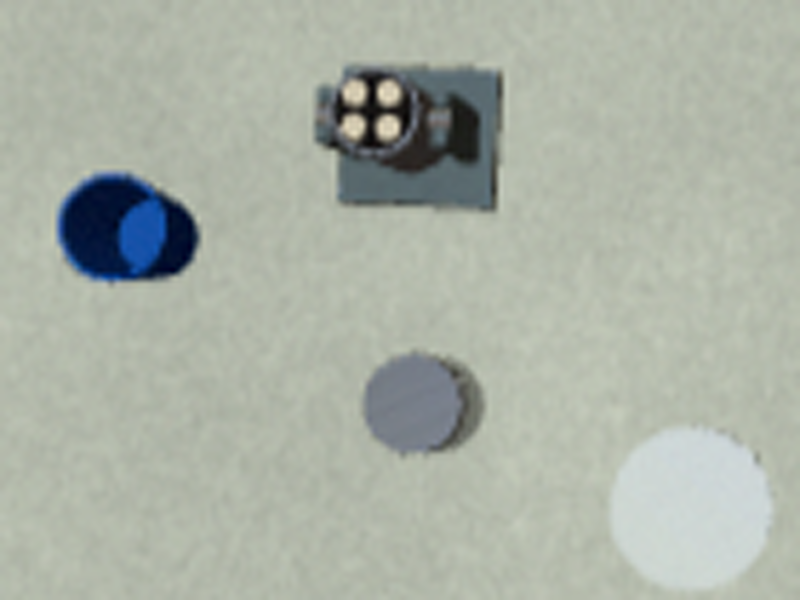

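Crop a: the warmer's top corners are (66,53), (328,53), (327,234), (68,236). Rack cheek ends are (683,82), (743,88), (722,258), (652,256), the bottle cap centre is (714,478).
Crop b: bucket cap centre is (372,110), the post tops are (325,115) and (440,118). Stand base corners are (345,66), (499,70), (495,210), (340,203), and the jar lid is at (413,403).

Run:
```python
from h import *
A=lambda L:[((x+.5)/6.6667-.5+280,(y+.5)/6.6667-.5+140) for x,y in L]
B=lambda L:[((x+.5)/5.7143-.5+100,(y+.5)/5.7143-.5+135) for x,y in L]
def show(n,P):
    print(n,P[:,:2].round(4).tolist(),"mean",P[:,:2].mean(0).round(4),"sides",np.linalg.norm(np.diff(P[:,:2],axis=0),axis=1).round(4),"dirs",np.degrees(np.arctan2(np.diff(P[:,1]),np.diff(P[:,0]))).round(1))
show("warm",pix("top",A([(66,53),(328,53),(327,234),(68,236)]),.025))
show("rack",pix("top",A([(683,82),(743,88),(722,258),(652,256)]),.045))
show("cap",pix("top",A([(714,478)]),.095))
show("buck",pix("top",B([(372,110)]),.114))
show("posts",pix("top",B([(325,115),(440,118)]),.093))
show("stand",pix("top",B([(345,66),(499,70),(495,210),(340,203)]),.01))
show("jar",pix("top",B([(413,403)]),.06))
# scene cam check via depth components
z=np.load("scene0.npz");W=cloud("scene",z['d'])
for n,c,lo,hi,r in [("bucket",(.589,.342),.105,.13,.04),("jar",(.437,.329),.054,.07,.04),("cap",(.437,-.333),.09,.1,.03),("rack",(.586,-.341),.025,.05,.06),("warm",(.592,-.1025),.02,.03,.09)]:
    m=(np.hypot(W[...,0]-c[0],W[...,1]-c[1])<r)&(W[...,2]>lo)&(W[...,2]<hi)&(z['d']>0)
    q=W[m];rr=cv2.minAreaRect((q[:,:2]*1000).astype(np.float32));print(n,len(q),q.mean(0).round(4),np.round(rr[0],1),np.round(rr[1],1),round(rr[2],1))
```

```text
warm [[0.6336, -0.0371], [0.6374, -0.1643], [0.5493, -0.1657], [0.5446, -0.0404]] mean [ 0.5913 -0.1019] sides [0.1272 0.0881 0.1254] dirs [ -88.3 -179.    92.2]
rack [[0.6253, -0.33], [0.6233, -0.3587], [0.5417, -0.35], [0.5416, -0.3166]] mean [ 0.583  -0.3388] sides [0.0288 0.0821 0.0334] dirs [-94.  173.9  90.1]
cap [[0.4373, -0.3295]] mean [ 0.4373 -0.3295] sides [] dirs []
buck [[0.5889, 0.3427]] mean [0.5889 0.3427] sides [] dirs []
posts [[0.5884, 0.3731], [0.5886, 0.3118]] mean [0.5885 0.3424] sides [0.0613] dirs [-89.8]
stand [[0.6281, 0.3861], [0.6284, 0.2977], [0.5478, 0.297], [0.5492, 0.3859]] mean [0.5884 0.3417] sides [0.0884 0.0806 0.0889] dirs [ -89.8 -179.5   89.1]
jar [[0.4364, 0.3281]] mean [0.4364 0.3281] sides [] dirs []
bucket 333 [0.5917 0.3399 0.1116] [588.8 340.5] [47.  47.8] 34.5
jar 301 [0.4378 0.3263 0.0592] [436.  327.1] [54.3 54.2] 35.6
cap 59 [ 0.4383 -0.3332  0.0943] [ 437.2 -334.8] [25.6 22.8] 46.4
rack 506 [ 0.5875 -0.3398  0.037 ] [ 585.  -342.3] [38.  85.9] 84.4
warm 1607 [ 0.5948 -0.1022  0.0251] [ 591.8 -103.5] [ 93.3 131.1] 2.0
```

```bash
cat >> h.py <<'E'
def to(x,y,z,yaw):
    s=observe();p=np.array(s['tool_pos']);r=s['orientation'];c,n=np.cos(r[2]),np.sin(r[2])
    from scipy.spatial.transform import Rotation as Ro
    R=Ro.from_euler('xyz',r).as_matrix();d=R.T@(np.array([x,y,z])-p)*1000
    t=(np.degrees(r[2])-yaw+180)%360-180
    print("shift mm",d.round(1),"turn",round(t,1),"t",round(s['t'],2),"q",np.round(s['joint_pos'],2),"w",round(s['gripper_width'],4))
E
python3 -c "from h import *;to(.4365,.3285,.2,90)"
```

```text
shift mm [-303.8 -170.5   22.2] turn 70.8 t 0.1 q [-1.3   0.41 -0.01  1.6   0.01  1.13 -0.08] w 0.0877
```

```bash
python3 -m jog '[[[-51,-28,0],10,1],[[-102,-57,0],20,1],[[-153,-86,0],30,1],[[-204,-115,0],40,1],[[-255,-144,22],50,1]]'; python3 -c "from h import *;to(.4365,.3285,.2,90)"
```

```text
t: 0.72
tool_pos: [0.4009, 0.3694, 0.2017]
orientation: [3.139, -0.002, 1.927]
wrist_force: [0.6, 1.5, -1.3]
gripper_width: 0.0876
finger_force: 0.0
shift mm [-50.7  19.1   1.7] turn 20.4 t 0.72 q [-1.04  0.29  0.25  1.83 -0.08  1.02 -0.39] w 0.0876
```

```bash
python3 -m jog '[[[-25,10,2],10,1],[[-51,19,2],20,1],[[-51,19,2],20.5,1],[[-51,19,2],20.5,1]]'; python3 -c "from h import *;to(.4365,.3285,.01,90)"
```

```text
t: 1.23
tool_pos: [0.4342, 0.3301, 0.1985]
orientation: [-3.141, -0.0, 1.579]
wrist_force: [-0.4, 0.9, 0.5]
gripper_width: 0.0876
finger_force: 0.0
shift mm [ -1.7   2.5 188.5] turn 0.5 t 1.23 q [-1.01  0.3   0.34  1.84 -0.12  1.02 -0.62] w 0.0876
```

Run:
```python
from h import *
p,d=read_camera("scene");b=np.clip(p.astype(float)*1.6,0,255).astype(np.uint8)
cv2.imwrite("pics/c.png",cv2.resize(b[120:300,290:490],(800,600),interpolation=cv2.INTER_CUBIC))
```

```text
(no output)
```

View pics/c.png

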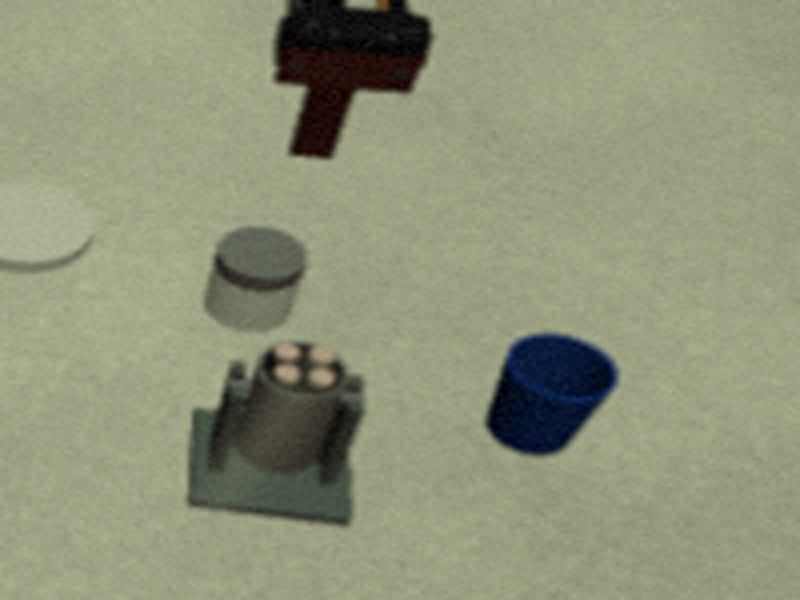

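The crop shows the gripper over the jar (lid at about (262,252)), with its closing line fore-and-aft. The bucket hangs upright with its caps at (305,365). I'll descend onto the jar and grip it.

```bash
python3 -m jog '[[[-2,2,50],0.5,1],[[-2,2,100],0.5,1],[[-2,2,145],0.5,1],[[-2,2,175],0.5,1],[[-2,2,186],0.5,1]]' 25 && python3 -m jog '[[[0,0,0],0,1],[[0,0,0],0,0.4],[[0,0,0],0,0.4],[[0,0,0],0,0.4],[[0,0,0],0,0.4]]' 25; python3 -c "from h import *;to(.588,.0205,.15,90)"
```

```text
t: 1.9
tool_pos: [0.4353, 0.3277, 0.0109]
orientation: [-3.139, 0.001, 1.57]
wrist_force: [0.6, -0.6, 0.3]
gripper_width: 0.088
finger_force: 0.0
t: 2.52
tool_pos: [0.4371, 0.3275, 0.0132]
orientation: [3.141, -0.001, 1.567]
wrist_force: [-1.7, -0.6, 3.9]
gripper_width: 0.0546
finger_force: 25.0
shift mm [-306.3  152.2 -137. ] turn -0.2 t 2.52 q [-0.93  0.56  0.26  1.98 -0.24  0.63 -0.52] w 0.0546
```

```bash
python3 -m jog '[[[0,0,-20],0,0.4],[[0,0,-60],0,0.4],[[-20,10,-100],0,0.4],[[-70,35,-100],0,0.4],[[-120,60,-100],0,0.4]]' && python3 -m jog '[[[-50,25,0],0,0.4],[[-100,50,0],0,0.4],[[-150,75,0],0,0.4],[[-180,89,0],0,0.4],[[-186,92,0],0,0.4]]' && python3 -m jog '[[[0,0,0],0,0.4],[[0,0,0],0,0.4]]';  python3 -c "from h import *;to(.588,.0205,.013,91.8)"
```

```text
t: 3.15
tool_pos: [0.497, 0.2062, 0.1133]
orientation: [3.141, -0.001, 1.568]
wrist_force: [0.5, 0.4, -1.6]
gripper_width: 0.0548
finger_force: 25.0
t: 3.78
tool_pos: [0.5881, 0.0174, 0.1125]
orientation: [-3.141, 0.001, 1.562]
wrist_force: [0.1, 0.6, -2.1]
gripper_width: 0.0544
finger_force: 25.0
t: 4.03
tool_pos: [0.5872, 0.0225, 0.1125]
orientation: [-3.141, -0.001, 1.569]
wrist_force: [0.1, 0.3, -3.0]
gripper_width: 0.0549
finger_force: 25.0
shift mm [-2.1  0.9 99.5] turn -1.9 t 4.03 q [-0.4   0.48  0.38  1.82 -0.22  0.88  0.08] w 0.0549
```

```bash
python3 -m jog '[[[-2,1,45],0,0.4],[[-2,1,78],0,0.4],[[-2,1,92],0,0.4],[[-2,1,97],0,0.4],[[-2,1,99],0,0.4]]' && python3 -m jog '[[[0,0,0.5],0,0.4],[[0,0,0.5],0,0.4],[[0,0,0.5],0,0.4]]'
```

```text
t: 4.65
tool_pos: [0.5894, 0.019, 0.0145]
orientation: [3.14, -0.0, 1.567]
wrist_force: [0.3, 0.6, -2.5]
gripper_width: 0.0549
finger_force: 25.0
t: 5.03
tool_pos: [0.589, 0.0187, 0.0137]
orientation: [3.141, -0.0, 1.567]
wrist_force: [-0.7, -0.5, -1.2]
gripper_width: 0.0545
finger_force: 25.0
```

```bash
python3 -m jog '[[[0,0,1],0,0.4],[[0,0,1],0,0.4],[[0,0,1],0,0.75],[[0,0,1],0,1],[[0,0,1],0,1]]' && python3 -m jog '[[[0,0,0],0,1],[[0,0,-20],0,1],[[0,0,-60],0,1],[[0,0,-110],0,1],[[0,0,-160],0,1]]'; python3 -c "from h import *;to(.589,.342,.2,90)"
```

```text
t: 5.65
tool_pos: [0.5888, 0.0187, 0.0121]
orientation: [3.142, 0.0, 1.567]
wrist_force: [-0.4, 0.3, -0.2]
gripper_width: 0.0809
finger_force: 0.0
t: 6.28
tool_pos: [0.5887, 0.0184, 0.1751]
orientation: [3.141, -0.0, 1.566]
wrist_force: [-0.0, 0.4, 0.6]
gripper_width: 0.0875
finger_force: 0.0
shift mm [323.6  -1.1 -24.8] turn -0.3 t 6.28 q [-0.42  0.41  0.41  1.76 -0.19  1.01  0.06] w 0.0875
```

```bash
python3 -m jog '[[[40,0,-20],0,1],[[100,0,-25],0,1],[[160,0,-25],0,1],[[220,0,-25],0,1],[[275,0,-25],0,1]]' && python3 -m jog '[[[40,0,0],0,1],[[49,0,0],0,1],[[49,0,0],0,1],[[49,0,0],0,1],[[49,0,0],0,1]]';  python3 - <<'E'
from h import *
to(.589,.342,.068,90)
p,d=read_camera("scene");b=np.clip(p.astype(float)*1.6,0,255).astype(np.uint8)
cv2.imwrite("pics/d.png",cv2.resize(b[90:300,140:420],(800,600),interpolation=cv2.INTER_CUBIC))
W=cloud("scene",d)
for n,c,lo,hi,r in [("jar",(.588,.0205),.054,.07,.04)]:
    m=(np.hypot(W[...,0]-c[0],W[...,1]-c[1])<r)&(W[...,2]>lo)&(W[...,2]<hi)&(d>0)
    q=W[m];rr=cv2.minAreaRect((q[:,:2]*1000).astype(np.float32));print(n,len(q),q.mean(0).round(4),np.round(rr[0],1),np.round(rr[1],1))
E
```

```text
t: 6.9
tool_pos: [0.5897, 0.2957, 0.199]
orientation: [3.14, -0.001, 1.567]
wrist_force: [0.2, -0.8, 0.5]
gripper_width: 0.088
finger_force: 0.0
t: 7.52
tool_pos: [0.5907, 0.3408, 0.1977]
orientation: [3.141, 0.0, 1.564]
wrist_force: [0.0, 0.6, -0.1]
gripper_width: 0.0878
finger_force: 0.0
shift mm [  1.2  -1.7 129.7] turn -0.4 t 7.53 q [-0.82  0.54  0.34  1.49 -0.19  1.14 -0.45] w 0.0878
jar 362 [0.5906 0.0195 0.0596] [588.1  18.8] [56.3 51.3]
```

View pics/d.png

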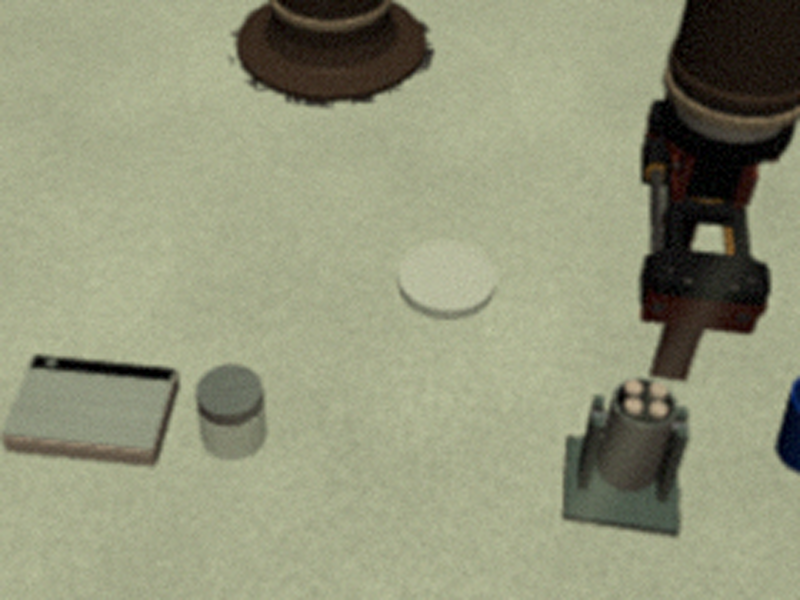

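```bash
python3 -m jog '[[[1,-1.5,45],0,1],[[1,-1.5,85],0,1],[[1,-1.5,110],0,1],[[1,-1.5,125],0,1],[[1,-1.5,130],0,1]]' 40 && python3 -m jog '[[[0,0,0],0,1],[[0,0,0],0,0.7],[[0,0,0],0,0.62],[[0,0,0],0,0.3],[[0,0,0],0,0.3]]' 40;python3 -m jog '[[[0,0,0],0,0.3],[[0,0,0],0,0.3]]';  python3 -c "from h import *;to(.589,.342,.068,90)"
```

```text
t: 8.2
tool_pos: [0.5886, 0.3432, 0.0667]
orientation: [-3.141, 0.0, 1.566]
wrist_force: [1.2, 0.7, -0.3]
gripper_width: 0.0876
finger_force: 0.0
t: 8.82
tool_pos: [0.5886, 0.3437, 0.0674]
orientation: [3.141, -0.0, 1.567]
wrist_force: [-0.2, -0.6, -0.2]
gripper_width: 0.0514
finger_force: 0.0
t: 9.07
tool_pos: [0.5886, 0.3437, 0.0673]
orientation: [-3.142, -0.0, 1.567]
wrist_force: [-0.2, 0.4, 1.6]
gripper_width: 0.0478
finger_force: 40.0
shift mm [-1.7  0.4 -0.7] turn -0.2 t 9.07 q [-0.8   0.67  0.3   1.6  -0.24  0.91 -0.42] w 0.0478
```

Gripped at 48 mm, as expected. Next I'll lift it straight up, slowly at first.

```bash
python3 -m jog '[[[0,0,-3],0,0.3],[[0,0,-8],0,0.3],[[0,0,-16],0,0.3],[[0,0,-30],0,0.3],[[0,0,-50],0,0.3]]' && python3 -m jog '[[[0,0,-30],0,0.3],[[0,0,-60],0,0.3],[[0,0,-80],0,0.3],[[0,0,-84],0,0.3],[[0,0,-84],0,0.3]]';  python3 - <<'E'
from h import *
to(.5858,.103,.2,90)
p,d=read_camera("scene");b=np.clip(p.astype(float)*1.6,0,255).astype(np.uint8)
cv2.imwrite("pics/e.png",cv2.resize(b[90:270,290:490],(600,540),interpolation=cv2.INTER_CUBIC))
E
```

```text
t: 9.7
tool_pos: [0.5885, 0.3435, 0.1183]
orientation: [-3.141, 0.0, 1.567]
wrist_force: [-0.6, 0.0, -2.6]
gripper_width: 0.0474
finger_force: 40.0
t: 10.32
tool_pos: [0.5885, 0.3437, 0.2015]
orientation: [3.141, -0.0, 1.567]
wrist_force: [0.1, -0.1, -2.8]
gripper_width: 0.0478
finger_force: 40.0
shift mm [-240.7   -1.7    1.4] turn -0.2 t 10.32 q [-0.83  0.54  0.34  1.49 -0.19  1.15 -0.45] w 0.0478
```

View pics/e.png

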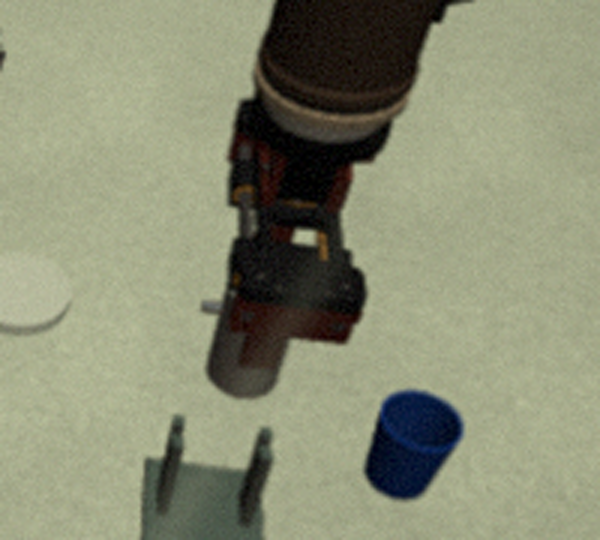

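The bucket is held upright at (245,350) and clear of the posts. Now I'll carry it to its place.

```bash
python3 -m jog '[[[-15,0,0],0,0.3],[[-45,0,0],0,0.3],[[-90,0,0],0,0.3],[[-135,-1,0],0,0.3],[[-180,-2,0],0,0.3]]' && python3 -m jog '[[[-35,0,0],0,0.3],[[-52,0,0],0,0.3],[[-60,0,0],0,0.3],[[-61,0,0],0,0.3],[[-61,0,0],0,0.3]]';  python3 -c "from h import *;to(.5858,.103,.0425,90)"
```

```text
t: 11.0
tool_pos: [0.5852, 0.1607, 0.2006]
orientation: [-3.141, 0.001, 1.566]
wrist_force: [1.1, 0.0, -2.6]
gripper_width: 0.0474
finger_force: 40.0
t: 11.62
tool_pos: [0.5855, 0.1042, 0.201]
orientation: [-3.141, -0.0, 1.568]
wrist_force: [0.9, 0.9, -2.0]
gripper_width: 0.0477
finger_force: 40.0
shift mm [ -1.2   0.3 158.5] turn -0.1 t 11.62 q [-0.55  0.39  0.4   1.72 -0.17  1.06 -0.1 ] w 0.0477
```

```bash
python3 -m jog '[[[-1,0,40],0,0.3],[[-1,0,85],0,0.3],[[-1,0,125],0,0.3],[[-1,0,145],0,0.3],[[-1,0,153],0,0.3]]' && python3 -m jog '[[[0,0,1],0,0.3],[[0,0,2],0,0.3],[[0,0,3],0,0.3],[[0,0,4],0,0.3],[[0,0,4],0,0.3]]'; python3 -m jog '[[[0,0,0.5],0,0.3],[[0,0,0.5],0,0.3]]'
```

```text
t: 12.25
tool_pos: [0.5848, 0.1028, 0.0467]
orientation: [-3.14, 0.0, 1.568]
wrist_force: [0.1, 0.2, -2.8]
gripper_width: 0.0475
finger_force: 40.0
t: 12.88
tool_pos: [0.5856, 0.1016, 0.0444]
orientation: [3.141, -0.0, 1.567]
wrist_force: [-0.1, 0.2, -2.3]
gripper_width: 0.0475
finger_force: 40.0
t: 13.12
tool_pos: [0.5856, 0.1016, 0.0437]
orientation: [-3.142, -0.0, 1.567]
wrist_force: [0.9, 0.4, -1.9]
gripper_width: 0.0472
finger_force: 40.0
```

```bash
for i in 1 2 3 4; do python3 -m jog '[[[0,0,0.5],0,0.3],[[0,0,0.5],0,0.3]]' | grep -E "pos|wrist"; done
```

```text
tool_pos: [0.5855, 0.1016, 0.0431]
wrist_force: [-0.3, -0.7, -2.6]
tool_pos: [0.5855, 0.1017, 0.0426]
wrist_force: [-0.3, -0.1, -2.4]
tool_pos: [0.5857, 0.1017, 0.0424]
wrist_force: [-0.8, -0.2, 0.7]
tool_pos: [0.5857, 0.1017, 0.0424]
wrist_force: [-3.3, -0.7, 6.0]
```

```bash
python3 -m jog '[[[0,0,-0.5],0,0.3],[[0,0,-0.5],0,0.7],[[0,0,-0.5],0,1],[[0,0,-0.5],0,1],[[0,0,-0.5],0,1]]' && python3 -m jog '[[[0,0,-10],0,1],[[0,0,-40],0,1],[[0,0,-90],0,1],[[0,0,-140],0,1],[[0,0,-157],0,1]]';  python3 -c "from h import *;to(.585,-.341,.15,-5.5)"
```

```text
t: 14.75
tool_pos: [0.5857, 0.1016, 0.0421]
orientation: [3.142, 0.0, 1.567]
wrist_force: [-0.1, -0.0, 1.0]
gripper_width: 0.0843
finger_force: 0.0
t: 15.38
tool_pos: [0.5871, 0.1017, 0.2032]
orientation: [3.136, -0.002, 1.566]
wrist_force: [-0.5, 0.8, -0.2]
gripper_width: 0.0877
finger_force: 0.0
shift mm [-4.428e+02 -4.000e-01  5.240e+01] turn 95.2 t 15.38 q [-0.56  0.39  0.4   1.72 -0.17  1.06 -0.1 ] w 0.0877
```

```bash
python3 -m jog '[[[-49,0,0],10,1],[[-98,0,0],20,1],[[-147,0,0],30,1],[[-196,0,0],40,1],[[-245,0,0],50,1]]'; python3 -c "from h import *;to(.585,-.341,.15,-5.5)"
```

```text
t: 16.0
tool_pos: [0.5841, -0.1446, 0.1989]
orientation: [-3.141, 0.0, 0.688]
wrist_force: [-0.1, -0.6, -0.4]
gripper_width: 0.0879
finger_force: 0.0
shift mm [-124.   152.3   48.9] turn 44.9 t 16.0 q [-0.31  0.45  0.66  1.72 -0.3   1.08 -0.44] w 0.0879
```

```bash
python3 -m jog '[[[-31,38,10],10,0.8],[[-62,76,20],20,0.8],[[-93,114,30],30,0.8],[[-122,150,40],40,0.8],[[-124,152,49],45,0.8]]';python3 -m jog '[[[0,0,0],0,0.8],[[0,0,0],0,0.8],[[0,0,0],0,0.8]]'
python3 - <<'E'
from h import *
to(.585,-.341,.004,-5.5)
p,d=read_camera("scene");b=np.clip(p.astype(float)*1.6,0,255).astype(np.uint8)
cv2.imwrite("pics/f.png",cv2.resize(b[120:270,30:230],(800,600),interpolation=cv2.INTER_CUBIC))
E
```

```text
t: 16.62
tool_pos: [0.5843, -0.344, 0.1493]
orientation: [3.139, 0.002, -0.101]
wrist_force: [0.4, 0.9, -0.1]
gripper_width: 0.0703
finger_force: 0.0
t: 17.0
tool_pos: [0.587, -0.3386, 0.1507]
orientation: [-3.141, -0.001, -0.089]
wrist_force: [-0.0, -0.6, 0.7]
gripper_width: 0.0703
finger_force: 0.0
shift mm [ -1.9   2.6 146.7] turn 0.4 t 17.0 q [-0.05  0.68  0.8   1.57 -0.53  1.12 -0.78] w 0.0703
```

View pics/f.png

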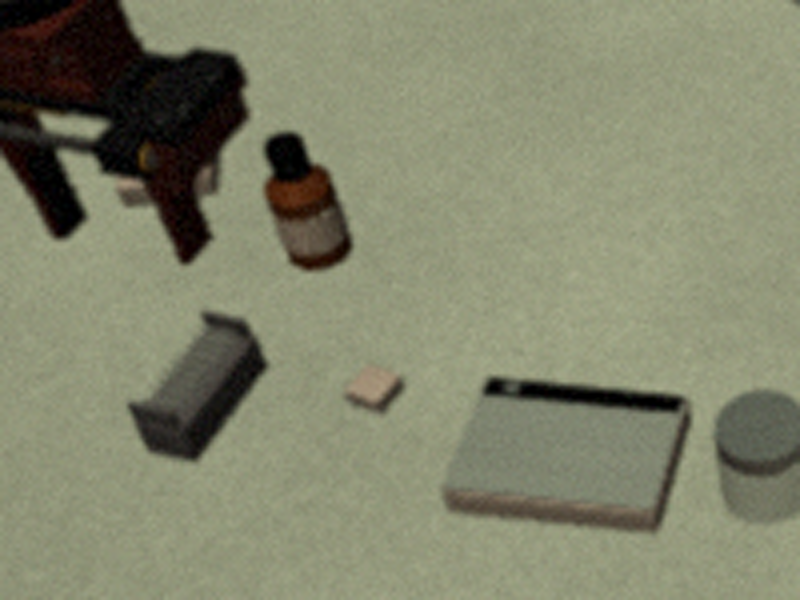

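The fingers straddle the rack line above it: the rack is at (200,385), the box at (375,387) is clear, and the bottle is untouched. Descending now.

```bash
python3 -m jog '[[[-2,2.5,45],0.4,0.8],[[-2,2.5,90],0.4,0.8],[[-2,2.5,120],0.4,0.8],[[-2,2.5,138],0.4,0.8],[[-2,2.5,146],0.4,0.8]]' 25 && python3 -m jog '[[[0,0,0],0,0.8],[[0,0,0],0,0.2],[[0,0,0],0,0.2],[[0,0,0],0,0.2],[[0,0,0],0,0.2]]' 25;python3 -m jog '[[[0,0,0],0,0.2],[[0,0,0],0,0.2]]'
```

```text
t: 17.68
tool_pos: [0.5844, -0.3416, 0.0038]
orientation: [-3.141, 0.0, -0.098]
wrist_force: [0.2, 0.1, -0.0]
gripper_width: 0.0702
finger_force: 0.0
t: 18.3
tool_pos: [0.5844, -0.3419, 0.0044]
orientation: [3.141, -0.0, -0.098]
wrist_force: [-0.3, 0.7, 1.2]
gripper_width: 0.0342
finger_force: 16.6
t: 18.55
tool_pos: [0.5844, -0.3419, 0.0045]
orientation: [3.141, -0.0, -0.098]
wrist_force: [0.3, 0.2, 2.3]
gripper_width: 0.0337
finger_force: 25.0
```

```bash
python3 -m jog '[[[0,0,-20],0,0.2],[[0,0,-60],0,0.2],[[0,0,-110],0,0.2],[[0,0,-120],0,0.2]]' >/dev/null; python3 -c "from h import *;to(.592,-.1025,.13,91.8)"
```

```text
shift mm [ -17.3 -240.3   -1.8] turn -97.5 t 19.05 q [-0.04  0.7   0.79  1.59 -0.55  1.08 -0.77] w 0.0342
```

```bash
python3 -m jog '[[[-2,-24,0],-10,0.2],[[-4,-48,0],-20,0.2],[[-6,-72,0],-30,0.2],[[-8,-96,0],-40,0.2],[[-9,-120,0],-50,0.2]]' >/dev/null; python3 -c "from h import *;to(.592,-.1025,.13,91.8)"
```

```text
shift mm [ 86.9 -79.8  -6.2] turn -47.1 t 19.68 q [-0.12  0.56  0.58  1.72 -0.37  0.97 -0.19] w 0.0342
```

```bash
python3 -m jog '[[[20,-18,0],-10,0.2],[[42,-36,0],-20,0.2],[[64,-56,0],-30,0.2],[[84,-76,0],-40,0.2],[[87,-80,0],-47.4,0.2]]' >/dev/null;python3 -m jog '[[[0,0,0],0,0.2],[[0,0,0],0,0.2],[[0,0,0],0,0.2]]' ; python3 -c "from h import *;to(.592,-.1025,.0295,91.8)"
```

```text
t: 20.68
tool_pos: [0.5931, -0.1042, 0.1241]
orientation: [-3.141, 0.0, 1.599]
wrist_force: [0.1, -0.5, -2.1]
gripper_width: 0.0336
finger_force: 25.0
shift mm [ 1.8 -1.  94.6] turn -0.2 t 20.68 q [-0.18  0.49  0.37  1.78 -0.22  0.92  0.31] w 0.0336
```

```bash
python3 -m jog '[[[1.5,-1,40],0,0.2],[[1.5,-1,72],0,0.2],[[1.5,-1,86],0,0.2],[[1.5,-1,91],0,0.2],[[1.5,-1,93],0,0.2]]' >/dev/null; for i in 1 2 3 4; do python3 -m jog '[[[0,0,0.5],0,0.2],[[0,0,0.5],0,0.2]]' | grep -E "pos|wrist"; done
```

```text
tool_pos: [0.5928, -0.102, 0.0315]
wrist_force: [0.4, 0.6, -2.0]
tool_pos: [0.5924, -0.102, 0.0304]
wrist_force: [-0.7, -0.5, -1.6]
tool_pos: [0.5922, -0.102, 0.0296]
wrist_force: [0.1, -0.4, -2.0]
tool_pos: [0.5923, -0.102, 0.0294]
wrist_force: [-0.9, 0.1, 2.0]
```

Contact. I'll release and open only as far as needed.

```bash
python3 -m jog '[[[0,0,0],0,0.2],[[0,0,0],0,0.6],[[0,0,0],0,0.8],[[0,0,0],0,0.8],[[0,0,0],0,0.8]]' | grep width && python3 -m jog '[[[0,0,-10],0,1],[[0,0,-40],0,1],[[0,0,-90],0,1],[[0,0,-140],0,1],[[0,0,-150],0,1]]';  python3 -c "from h import *;to(.437,-.333,.15,0)"
```

```text
gripper_width: 0.0693
t: 23.55
tool_pos: [0.5942, -0.1026, 0.1836]
orientation: [3.135, 0.0, 1.601]
wrist_force: [0.4, -0.2, 0.0]
gripper_width: 0.0884
finger_force: 0.0
shift mm [-225.5 -164.3   32.6] turn 91.7 t 23.55 q [-0.2   0.42  0.4   1.72 -0.19  1.03  0.29] w 0.0884
```

```bash
python3 -m jog '[[[-28,-20,0],10,1],[[-56,-40,0],20,1],[[-84,-60,0],30,1],[[-112,-80,0],40,1],[[-140,-100,0],50,1]]' >/dev/null; python3 -c "from h import *;to(.437,-.333,.17,0)"
```

```text
shift mm [-101.7   26.8    8.8] turn 41.4 t 24.18 q [-0.13  0.38  0.65  1.86 -0.27  1.   -0.21] w 0.088
```

```bash
python3 -m jog '[[[-25,7,0],10,1],[[-50,14,0],20,1],[[-75,21,5],30,1],[[-100,27,9],40,1],[[-101.5,27,9],41.5,1]]' >/dev/null;python3 -m jog '[[[0,0,0],0,1],[[0,0,0],0,1],[[0,0,0],0,1]]' |grep pos
python3 - <<'E'
from h import *
to(.437,-.333,.026,0)
p,d=read_camera("scene");b=np.clip(p.astype(float)*1.6,0,255).astype(np.uint8)
cv2.imwrite("pics/g.png",cv2.resize(b[90:270,30:270],(800,600),interpolation=cv2.INTER_CUBIC))
E
```

```text
tool_pos: [0.4395, -0.332, 0.1702]
shift mm [ -2.6   1.  144.2] turn 0.4 t 25.18 q [-0.07  0.43  0.83  1.88 -0.38  1.   -0.64] w 0.0878
```

View pics/g.png

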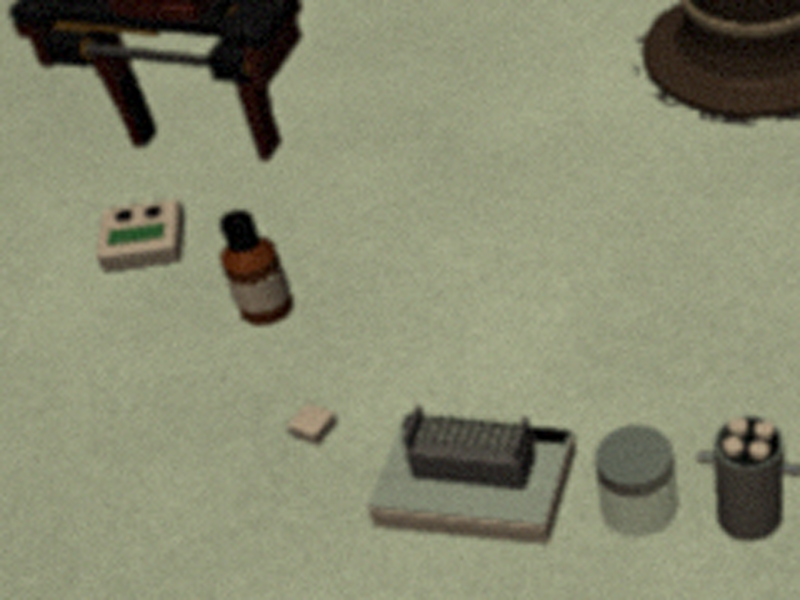

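The rack stands on the warmer at (470,450), with the jar at (637,480) and the bucket at (750,480) upright in the row. The bottle at (255,275) is below the fingers.

```bash
python3 -m jog '[[[-2.5,1,45],0,1],[[-2.5,1,90],0,1],[[-2.5,1,120],0,1],[[-2.5,1,137],0,1],[[-2.5,1,144],0,1]]' 25 >/dev/null&& python3 -m jog '[[[0,0,0],0,1],[[0,0,0],0,0.6],[[0,0,0],0,0.3],[[0,0,0],0,0.3],[[0,0,0],0,0.3]]' 25 | grep -E "pos|force";python3 -m jog '[[[0,0,0],0,0.3],[[0,0,0],0,0.3]]'
```

```text
tool_pos: [0.4365, -0.3338, 0.0264]
wrist_force: [-0.5, -0.8, -0.9]
finger_force: 0.0
t: 26.72
tool_pos: [0.4365, -0.3338, 0.0263]
orientation: [-3.142, -0.0, 0.005]
wrist_force: [-0.1, -0.4, 1.6]
gripper_width: 0.0442
finger_force: 25.0
```

```bash
python3 -m jog '[[[0,0,-15],0,0.3],[[0,0,-50],0,0.3],[[0,0,-80],0,0.3],[[0,0,-80],0,0.3]]' | grep -E "pos|force"; python3 -c "from h import *;to(.495,-.1055,.1,0)"
```

```text
tool_pos: [0.4375, -0.3347, 0.1087]
wrist_force: [0.0, 1.3, -1.2]
finger_force: 25.0
shift mm [  58.4 -229.     8.5] turn 0.3 t 27.23 q [-0.01  0.51  0.78  1.94 -0.46  0.88 -0.56] w 0.0438
```

```bash
python3 -m jog '[[[10,-40,0],0,0.3],[[22,-90,0],0,0.3],[[35,-140,0],0,0.3],[[47,-185,0],0,0.3],[[57,-220,0],0,0.3]]' >/dev/null; python3 -m jog '[[[1,-8,0],0,0.3],[[1,-8,0],0,0.3],[[1,-8,0],0,0.3]]' | grep pos; python3 -c "from h import *;to(.495,-.1055,.0263,0)"
```

```text
tool_pos: [0.4929, -0.107, 0.1062]
shift mm [ 2.2 -1.6 79.9] turn 0.1 t 28.23 q [-0.5   0.44  0.8   2.05 -0.43  0.83 -1.02] w 0.0437
```

```bash
python3 -m jog '[[[2,-1.5,35],0,0.3],[[2,-1.5,60],0,0.3],[[2,-1.5,72],0,0.3],[[2,-1.5,77],0,0.3],[[2,-1.5,78.5],0,0.3]]' >/dev/null; for i in 1 2 3 4; do python3 -m jog '[[[0,0,0.5],0,0.3],[[0,0,0.5],0,0.3]]' | grep -E "pos|wrist"; done
```

```text
tool_pos: [0.4957, -0.104, 0.0277]
wrist_force: [-0.9, 0.3, -0.5]
tool_pos: [0.4955, -0.1039, 0.0268]
wrist_force: [-0.1, -0.6, -1.1]
tool_pos: [0.4954, -0.1039, 0.0263]
wrist_force: [-1.0, -0.2, 0.5]
tool_pos: [0.4955, -0.104, 0.0262]
wrist_force: [-2.2, 1.1, 8.3]
```

```bash
python3 -m jog '[[[0,0,-0.5],0,0.3],[[0,0,-0.5],0,0.7],[[0,0,-0.5],0,1],[[0,0,-0.5],0,1],[[0,0,-0.5],0,1]]' | grep width && python3 -m jog '[[[0,0,-10],0,1],[[0,0,-40],0,1],[[0,0,-90],0,1],[[0,0,-140],0,1],[[0,0,-160],0,1]]' | grep pos && python3 -m jog '[[[-40,0,0],0,1],[[-90,0,0],0,1],[[-125,0,0],0,1],[[-125,0,0],0,1]]' |grep pos
python3 - <<'E'
from h import *
p,d=read_camera("top");b=np.clip(p.astype(float)*1.6,0,255).astype(np.uint8)
cv2.imwrite("pics/i.png",cv2.resize(b[120:270,210:410],(800,600),interpolation=cv2.INTER_CUBIC))
p,d=read_camera("scene");b=np.clip(p.astype(float)*1.6,0,255).astype(np.uint8)
cv2.imwrite("pics/h.png",cv2.resize(b[90:285,60:320],(800,600),interpolation=cv2.INTER_CUBIC))
W=cloud("scene",d);w=np.array([.592,-.1025]);a=np.radians(1.8);R=np.array([[np.cos(a),np.sin(a)],[-np.sin(a),np.cos(a)]])
for n,c,lo,hi,r in [("bucket",(.5857,.1),.08,.1,.045),("jar",(.588,.0195),.054,.07,.04),("cap",(.495,-.105),.085,.1,.03),("rack",(.592,-.1025),.05,.075,.055),("box",(.558,-.2415),.009,.025,.03),("dish",(.382,.1775),.01,.025,.06),("beaker",(.5285,.4932),.064,.08,.045)]:
    m=(np.hypot(W[...,0]-c[0],W[...,1]-c[1])<r)&(W[...,2]>lo)&(W[...,2]<hi)&(d>0)
    q=W[m]
    if len(q)<5: print(n,len(q));continue
    rr=cv2.minAreaRect((q[:,:2]*1000).astype(np.float32));print(n,len(q),np.round(rr[0],1),np.round(rr[1],1),round(rr[2],1),"warmer frame",(R@(np.array(rr[0])/1000-w)).round(4))
E
```

```text
gripper_width: 0.0803
tool_pos: [0.4963, -0.1046, 0.1894]
tool_pos: [0.3683, -0.1041, 0.1863]
bucket 288 [585.9  99.1] [47.7 45.4] 9.5 warmer frame [0.0003 0.2017]
jar 362 [589.4  18.9] [53.1 53.6] 38.3 warmer frame [0.0012 0.1214]
cap 87 [ 496.4 -103.5] [24.9 24.3] 37.8 warmer frame [-0.0956  0.002 ]
rack 497 [ 592.9 -100.1] [33.8 83. ] 1.7 warmer frame [0.001  0.0023]
box 89 [ 559.1 -244.4] [30.3 27.6] 78.0 warmer frame [-0.0374 -0.1408]
dish 715 [381.  176.9] [95.1 93.3] 59.2 warmer frame [-0.2021  0.2859]
beaker 165 [527.  490.9] [58.7 59. ] 84.6 warmer frame [-0.0463  0.5952]
```

View pics/h.png

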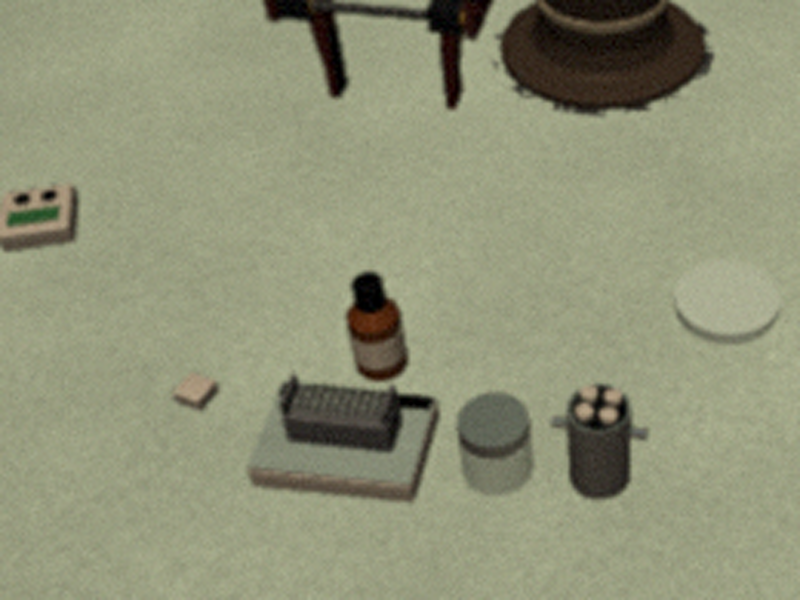

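View pics/i.png

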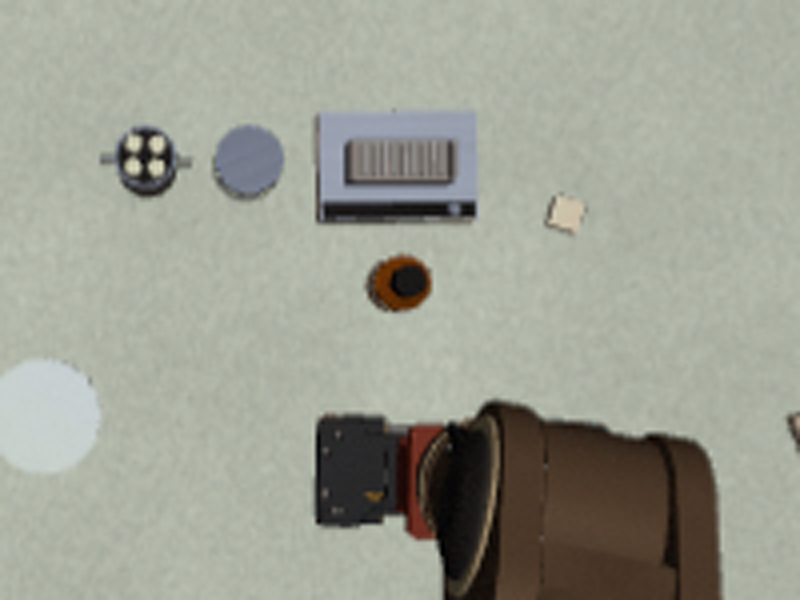

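Everything is upright and measured within tolerance. In the top crop the bucket is at (147,160), jar (248,160), rack centred on the warmer at (400,161), and bottle at (403,282) in front of its middle. The arm is clear, so I'm handing in.

```bash
python3 -m jog '[[[0,0,0],0,1],[[0,0,0],0,1],[[0,0,0],0,1]]' >/dev/null; python3 -c "from cell import *;print(sign_off())"
```

```text
the job is handed in; nothing more can be done
None
```

The job is handed in: by my last camera measurements the rack, bottle, jar and bucket all stand upright within tolerance, and the dish, box and cup have not moved; I have no verdict from the judging itself.

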